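# Shut the marked valve in the irrigation node's box

### The job

Push the wooden cover of the long valve box sideways along its rails, all the way to the other end of the box, without lifting it; then push the handle that carries the round button clockwise until it stands fully shut, square across its pipe. Work gently with the fingertips, lift nothing, leave the plain handle as it is and do not disturb the other things.

Things in the scene. Friction and masses are not known exactly. Their poses are not given: they have to be found in the camera images.
- box: fixed plywood board 264 x 500 x 12 mm carrying a long box, 164 (x) x 440 (y) mm. Origin: centre of the board's underside, on the table; x points away from the robot, y to its left, z up; turned up to 0.3 rad. Half at -y: valve bay, inside x -70..70, y -212..-3 mm, rims at z 78. Half at +y: grey fixed panel, z 76. Rails (top z 87) along both long sides, stops (z 90) at both ends. All z in mm above the table.
- antenna_top (a point): top of a fixed black antenna, 144 mm above the table, 10 mm thick, on the board's far left corner (box frame x 105, y 215 mm). Keep clear of it.
- cover: loose plywood cover, 150 (x) x 206 (y) x 8 mm, about 0.25 kg, lying on the rims (z 78 mm) between rails and end stops, 2 mm play each side. Origin: centre of its underside; axes as the box's. Starts over the valve bay, origin at y -108 to -96 mm in the box frame; slides with 1 to 3 N; meets the other end stop at y = +109 mm, over the grey panel; counts as all the way beyond +85 mm.
- cover_rib (a point): top centre of the wooden rib on the cover, to push against: 90 mm long (x), 14 mm thick (y), 22 mm tall, standing on the middle of the cover; its top is 30 mm above the cover's origin, its foot at z 86 mm.
- valve_marked: the marked valve as a whole (copper pipe, brass body, steel handle), fixed in the box. Origin: on the handle's turning axis at table height; axes as the box's.
- marked_hub (a point): vertical turning axis of the marked valve's handle, at the handle's mid-height, z 53 mm. In the box frame x = 12 mm and y = -155 or -66 mm (it varies which). Its copper pipe runs along the box's x under the handle (pipe top z 38 mm, brass valve body z 43 mm).
- marked_tip (a point): point on the marked handle at mid-height, 39 mm from its axis. The handle is a steel bar 12 mm wide, z 46 to 60 mm, its end 50 mm from the axis. Centred over this point sits the mark: a round steel button 24 mm across, top z 69 mm. Hidden under the cover at the start.
- marked_lever (a joint): angle of the marked handle, rad. 0: open, pointing to the box's -x, to the robot, along its pipe. Grows as it turns clockwise seen from above (its end moves to +y). 1.571: fully shut against its stop, pointing to +y. Starts at 0 to 0.35; needs 3 to 4 N at the button; stays where it is left.
- plain_hub (a point): the turning axis of the plain handle, the same valve without a button, in the other of the two places. To be left alone.
- plain_tip (a point): point on the plain handle at mid-height, 39 mm from its axis.
- plain_lever (a joint): angle of the plain handle, as for the marked one; starts at 0 to 0.3.
- coupling: a brass pipe coupling, 30 mm across and 30 mm tall, standing on the board in front of the box; a bystander. Origin: centre of its underside
- cap: a white plastic pipe cap, 28 mm across, 22 mm tall, standing on the board behind the box; a bystander. Origin: centre of its underside
- screwdriver: a screwdriver lying on the table to the right; a bystander
- spool: a grey spool, 60 mm across, 40 mm tall, on the table to the right; a bystander. Origin: centre of its underside
- tray: a black divided parts tray, 100 x 140 x 35 mm, on the table to the left; a bystander. Origin: centre of its underside
- meter: a hand multimeter, 140 x 75 x 42 mm, lying on the table to the left; a bystander. Origin: centre of its underside
- jar: a clear jar, 56 mm across, 70 mm tall, on the table to the right; a bystander. Origin: centre of its underside

How it is judged:
By the outcome, as a careful person would: the job done as asked, in the order asked, and still so for the second after the job is handed in, with the robot touching nothing.
It also fails if it takes over 45 s, if anything falls off the work surface, if the arm or the gripper's body presses on something with over 40 N, if the wrist force passes 120 N, or if a joint passes its speed limit or range.

### The arm

A 6-joint arm with a two-finger parallel gripper is mounted at the origin on the work surface. World frame = base frame: x ahead of the robot, y to its left, z up, the work surface at z = 0. Lengths are in m, angles in rad, forces in N, time in s.
With the tool pointing down it reaches from about 0.375 to 0.925 m from the base axis. Payload 5.7 kg.
Tool frame: the origin (TCP) lies midway between the tips of the shut fingers; the grasp point (between the pads) lies 19 mm behind it; x points along the fingers, y is the direction in which the jaws open and shut, and the axes are right-handed (so a half turn about x gives the same grasp; the last joint's range is limited). The gripper opens to 85 mm and grips with 20 to 120 N. Pads are 22 mm wide; open, the fingers measure 114 mm over their backs; the gripper's body (76 mm by 85 mm) begins 54 mm behind the grasp point. The pads swing forward as they close: fully open they stand 13 mm farther back than shut.
Start: joints at [-1.237, 0.359, 1.51, -0, 1.272, -0.115], TCP at [0.26, -0.541, 0.231] pointing down, gripper open.
Joint ranges: [-2.97, 2.97], [-1.01, 2.36], [0.21, 2.38], [-0.96, 4.11], [0.2, 2.71], [-2.98, 2.98]. Speed limits (rad/s): [2.39, 2.39, 3.14, 3.14, 3.14, 3.14].

### API

Orientations are given as a rotation vector (axis times angle).
In Python, from workcell import env, imaging, order gives the robot as it stands.
- The arm moves only by the tool apply_moves, never from a script. Its argument "motion" is a list that holds one entry, the list of rows, each a list of 7 numbers: the turn, a rotation vector about the tool's x, y, z in rad, then the shift along the tool's x, y, z in mm, then the opening, from 0 (shut) to 1 (fully open). A call has 1 to 12 rows; each row shifts and turns the pose as measured when the row begins, along the tool's axes as they then stand; what a row does not reach is not made up. A row lasts 1/8 s, in which the tool goes at most 62.5 mm and 10.7 degrees, less where a joint would pass 70% of its speed; a pose out of reach is approached as far as the arm can. A call with a gripper value outside its range is refused whole. The fingers move at their own pace and stop on an object; "grip_force" is the grip in N (left out, the last holds). Time passes only in rows, so rows that do not move let the fingers close. It gives the time, the measured TCP pose, the force and the opening at its end, in the units of the state.
- env.observe(): the state, without advancing time (a new reading comes with each control period).
- imaging.snapshot(name): name is "side" or "top" or "wrist"; returns the picture (420x560x3 uint8, blue, green, red); there is no depth.
- imaging.get_calibration(name): a dict with "camera_matrix" (3x3 intrinsics, pixels), "pose" (4x4, takes a point from camera to world coordinates). Camera axes: x right, y down, z forward; pixel columns grow to the right and rows downward; lengths in m; the calibration is good to about 2 mm. A picture is of the moment at which its call begins: read the wrist's pose just before it. get_calibration takes no time and is no camera call; for the wrist camera it gives the pose at the moment of the call.
- order.finish_job(): hands the job in, once; it reports no verdict.
The state is a dict: "t": time; "joints": joint angles; "qvel": joint speeds; "effort": joint torques, N m; "ee_pos": TCP position; "ee_rot": TCP orientation; "force": force on the tool from outside, world axes, zero at the start; "wrist_torque": the same for the moment, N m; "opening": finger opening in m.
Only numpy, scipy, OpenCV 4.12 (cv2) and the standard library are available. Lean on these libraries where they do the work, as an engineer would, in place of code of your own. Each camera call takes 0.05 s, during which the arm holds its last target.

## Working session

There is one attempt and no reset: what is moved stays moved. The work goes in short steps, Python scripts to look and compute and a tool call to move; the robot and the scene stay as the last step left them, time stands still between calls to the robot, and variables do not carry over. Pictures are saved under pics/ and viewed, and the job is handed in when it is done.

Besides the shell and the picture viewer there is one more tool, called in YAML: its name, and indented under it one key for each argument. apply_moves: Moves the arm, as the interface text tells. Its arguments: {"type":"object","properties":{"motion":{"type":"array","items":{"type":"array","items":{"type":"array","items":{"type":"number"}}}},"grip_force":{"type":"number"}},"required":["motion"]}

```bash
ls; mkdir -p pics
python3 - <<'E'
from workcell import env, imaging, order
import cv2
print(env.observe())
for n in ("top","side"):
    cv2.imwrite(f"pics/{n}0.png",imaging.snapshot(n)); c=imaging.get_calibration(n); print(n,c)
E
```

```text
pics
{'t': 0.0, 'joints': array([-1.23712617e+00,  3.59507853e-01,  1.51143481e+00,  2.36405819e-05,
        1.27247721e+00, -1.15114025e-01]), 'qvel': array([-0.0001392 ,  0.0001526 , -0.00093219, -0.00049877, -0.00067311,
       -0.00054355]), 'effort': array([-8.99784045e-04, -5.27622521e+01, -2.78619003e+01, -1.94601448e-04,
        1.28919468e-02,  2.50367731e-05]), 'ee_pos': array([ 0.26009417, -0.53995021,  0.23045097]), 'ee_rot': array([ 1.97300632,  0.45218463, -1.97336419]), 'force': array([-0.35249407, -1.03991775,  0.62351524]), 'wrist_torque': array([-0.00345045,  0.02101155, -0.0019107 ]), 'opening': 0.08522460019059275}
top {'camera_matrix': array([[513.43628856,   0.        , 277.6885484 ],
       [  0.        , 513.43628856, 214.7280361 ],
       [  0.        ,   0.        ,   1.        ]]), 'pose': array([[-6.94862806e-03, -9.96637329e-01,  8.16440480e-02,
         4.09256198e-01],
       [-9.99973885e-01,  7.08759245e-03,  1.41238237e-03,
         1.49545689e-02],
       [-1.98629273e-03, -8.16321017e-02, -9.96660551e-01,
         1.54717290e+00],
       [ 0.00000000e+00,  0.00000000e+00,  0.00000000e+00,
         1.00000000e+00]])}
side {'camera_matrix': array([[434.03481222,   0.        , 281.24120443],
       [  0.        , 434.03481222, 213.30449135],
       [  0.        ,   0.        ,   1.        ]]), 'pose': array([[ 0.99403357, -0.04867729,  0.09761036,  0.39624615],
       [-0.10855767, -0.52852917,  0.84194545, -1.06967249],
       [ 0.0106063 , -0.8475184 , -0.53066003,  0.76770212],
       [ 0.        ,  0.        ,  0.        ,  1.        ]])}
```

View pics/top0.png

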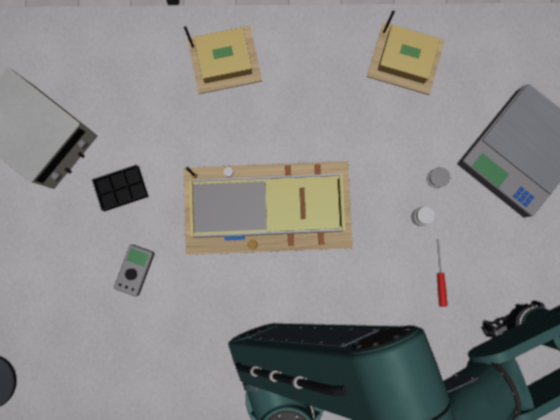

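View pics/side0.png

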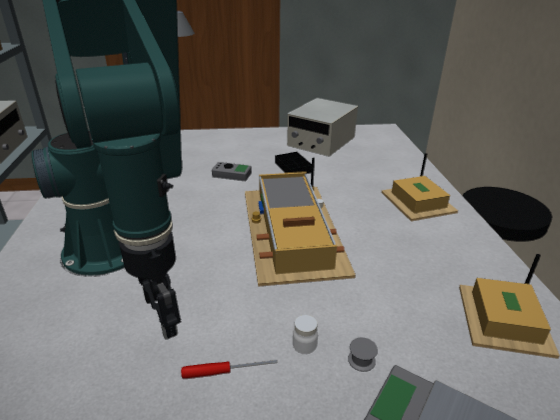

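Run:
```python
import cv2
im=cv2.imread("pics/top0.png")
c=im[90:310,170:390]
cv2.imwrite("pics/top0c.png",cv2.resize(c,None,fx=2.7,fy=2.7,interpolation=cv2.INTER_CUBIC))
```

```text
(no output)
```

View pics/top0c.png

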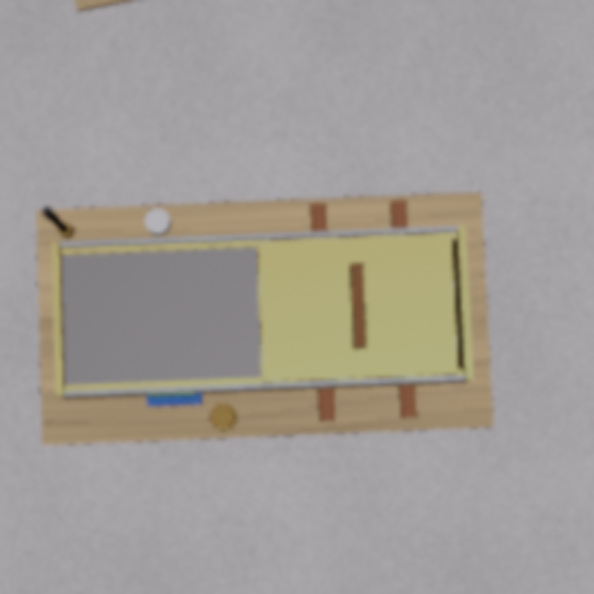

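The top view shows the board with crop corners at (38,210), (481,193), (493,427) and (43,443). The cover is on the right (-y) half with the rib centred at about (358,306). The pipes leave the box at crop columns ~320 and ~403.

```bash
cat > h.py <<'E'
import numpy as np, cv2
from scipy.optimize import least_squares
from scipy.spatial.transform import Rotation as R
from workcell import env, imaging, order
def proj(P,c):
    K,T=c["camera_matrix"],c["pose"]; p=(np.asarray(P)-T[:3,3])@T[:3,:3]; q=p@K.T; return q[:,:2]/q[:,2:]
def back(uv,z,c):
    K,T=c["camera_matrix"],c["pose"]; uv=np.atleast_2d(uv)
    d=np.c_[uv,np.ones(len(uv))]@np.linalg.inv(K).T@T[:3,:3].T
    return T[:3,3]+d*((z-T[2,3])/d[:,2])[:,None]
def b2w(B,p):
    x,y,a=B; p=np.atleast_2d(p).astype(float); c,s=np.cos(a),np.sin(a)
    return np.c_[x+c*p[:,0]-s*p[:,1], y+s*p[:,0]+c*p[:,1], p[:,2]]
def w2b(B,p):
    x,y,a=B; p=np.atleast_2d(p); d=p[:,:2]-[x,y]; c,s=np.cos(a),np.sin(a)
    return np.c_[c*d[:,0]+s*d[:,1],-s*d[:,0]+c*d[:,1],p[:,2]]
E
python3 - <<'E'
from h import *
c=imaging.get_calibration("top")
f=lambda p:(np.array(p)+.5)/2.7-.5+[170,90]
board=f([(38,210),(481,193),(493,427),(43,443)]); bp=np.array([[.132,.25,.012],[.132,-.25,.012],[-.132,-.25,.012],[-.132,.25,.012]])
# box top stops outer corners z .09
fit=least_squares(lambda B:(proj(b2w(B,bp),c)-board).ravel(),[.45,0,0])
B=fit.x; print(B,fit.fun.round(2))
rib=back(f([(357.5,306)]),.108,c); print(rib,w2b(B,rib))
print("ant",proj(b2w(B,[[.105,.215,.144]]),c),f((47,211)), "pipes",w2b(B,back(f([(318,216),(399,214),(326,404),(408,401)]),.03,c)))
print("cap,coup",w2b(B,back(f([(157,220)]),.034,c)),w2b(B,back(f([(222,416)]),.042,c)))
np.save("B.npy",B)
s=env.observe(); print(R.from_rotvec(s["ee_rot"]).as_matrix().round(3))
E
```

```text
[0.55781221 0.04795577 0.03015259] [-0.54 -0.58  0.58 -0.4   0.41  0.31 -0.44  0.62]
[[ 0.55976103 -0.05199054  0.108     ]] [[-0.00106525 -0.09995963  0.108     ]]
ant [[187.23471985 167.73669074]] [187.09259259 167.83333333] pipes [[ 0.10858444 -0.06427929  0.03      ]
 [ 0.10746499 -0.15388533  0.03      ]
 [-0.09939376 -0.06499201  0.03      ]
 [-0.09944953 -0.15474649  0.03      ]]
cap,coup [[0.11009574 0.11345115 0.034     ]] [[-0.10859549  0.04850902  0.042     ]]
[[-0.001  0.434 -0.901]
 [ 0.002 -0.901 -0.434]
 [-1.    -0.002 -0.   ]]
```

Board fit is good (sub-pixel, and the antenna check agrees). The cover sits at y≈-100. First I turn the tool to line up with the box, shutting the fingers, and then travel.

apply_moves:
  motion:
    - [[0.14, 0, 0, 0, 0, 0, 0], [0.14, 0, 0, 0, 0, 0, 0], [0.14, 0, 0, 0, 0, 0, 0]]
  grip_force: 30

```text
t: 0.48
ee_pos: [0.2597, -0.5388, 0.229]
ee_rot: [2.214, 0.023, -2.217]
force: [-0.6, 0.1, 0.2]
opening: 0.0323
```

```bash
cat >> h.py <<'E'
def go(B,tb,ang=None):
    """tool shift to box point tb (m), and turn about tool x so tool y = -yb"""
    s=env.observe(); M=R.from_rotvec(s["ee_rot"]).as_matrix()
    yb=np.array([-np.sin(B[2]),np.cos(B[2]),0]); 
    Mt=np.c_[[0,0,-1.],-yb,np.cross([0,0,-1.],-yb)]
    print("t",round(s["t"],2),"box pos mm",(w2b(B,s["ee_pos"])*1000).round(1),"open",round(s["opening"],4),"F",s["force"].round(2))
    print("turn",R.from_matrix(M.T@Mt).as_rotvec().round(3),"shift mm",(M.T@(b2w(B,tb)[0]-s["ee_pos"])*1000).round(1))
E
python3 - <<'E'
from h import *
B=np.load("B.npy"); go(B,[0,-.142,.23])
E
```

```text
t 0.47 box pos mm [[-315.6 -577.5  229. ]] open 0.0323 F [-0.59  0.06  0.18]
turn [-0.014  0.001  0.005] shift mm [   0.6 -439.9 -309.6]
```

apply_moves:
  motion:
    - [[-0.014, 0, 0, 0, -48, -34, 0], [0, 0, 0, 0, -48, -34, 0], [0, 0, 0, 0, -48, -34, 0], [0, 0, 0, 0, -48, -34, 0], [0, 0, 0, 0, -48, -34, 0], [0, 0, 0, 0, -48, -34, 0], [0, 0, 0, 0, -48, -34, 0], [0, 0, 0, 0, -48, -34, 0], [0, 0, 0, 0, -20, -15, 0], [0, 0, 0, 0, 0, 0, 0]]

```text
t: 1.72
ee_pos: [0.543, -0.1152, 0.227]
ee_rot: [2.207, 0.036, -2.215]
force: [-0.4, -0.1, 0.4]
opening: 0.0003
```

Run:
```python
from h import *
B=np.load("B.npy"); go(B,[0,-.142,.13]); print(env.observe()["joints"])
```

```text
t 1.73 box pos mm [[ -19.8 -162.7  227. ]] open 0.0003 F [-0.45 -0.1   0.43]
turn [-0.004  0.004  0.006] shift mm [ 97.1 -20.1 -20. ]
[-0.33672445  0.30114083  1.6097276   0.0048783   1.2362684   1.20632944]
```

apply_moves:
  motion:
    - [[-0.004, 0.004, 0.006, 45, -17, -20, 0], [0, 0, 0, 45, 0, 0, 0], [0, 0, 0, 25, 0, 0, 0], [0, 0, 0, 12, 0, 0, 0], [0, 0, 0, 0, 0, 0, 0]]

```text
t: 2.35
ee_pos: [0.5614, -0.1017, 0.0972]
ee_rot: [2.207, 0.028, -2.205]
force: [0.5, 0.0, 1.1]
opening: 0.0003
```

Run:
```python
from h import *
B=np.load("B.npy"); go(B,[0,-.125,.095])
cv2.imwrite("pics/side1.png",cv2.resize(imaging.snapshot("side")[120:300,200:400],None,fx=3,fy=3))
cv2.imwrite("pics/wrist1.png",imaging.snapshot("wrist"))
```

```text
t 2.35 box pos mm [[  -0.9 -149.7   97.2]] open 0.0003 F [0.46 0.04 1.13]
turn [-0.002 -0.001 -0.002] shift mm [  2.2 -24.7  -0.8]
```

View pics/side1.png

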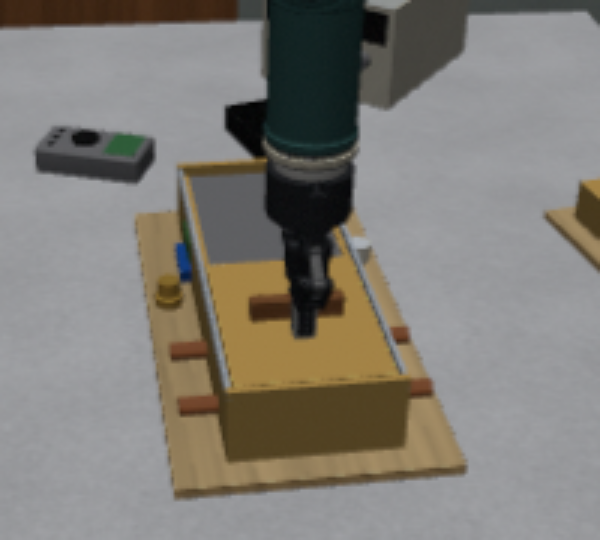

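View pics/wrist1.png

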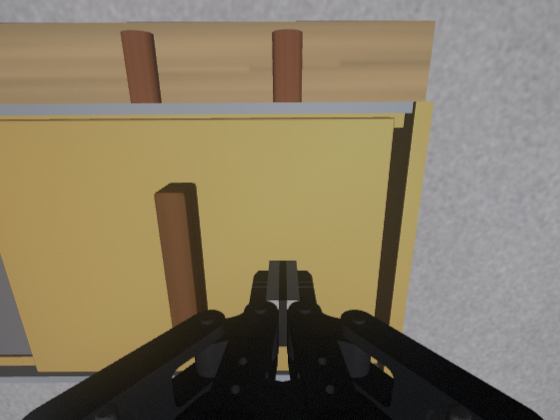

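The fingertips stand just above the cover, between its right edge and the rib. I push slowly now.

apply_moves:
  motion:
    - [[0, 0, 0, 1, -10, 0, 0], [0, 0, 0, 0, -10, 0, 0], [0, 0, 0, 0, -10, 0, 0], [0, 0, 0, 0, -12, 0, 0], [0, 0, 0, 0, -15, 0, 0], [0, 0, 0, 0, -15, 0, 0], [0, 0, 0, 0, -15, 0, 0]]

```text
t: 3.32
ee_pos: [0.5621, -0.01, 0.1003]
ee_rot: [2.214, 0.025, -2.194]
force: [0.1, -1.5, 0.8]
opening: -0.0
```

Run:
```python
from h import *
B=np.load("B.npy"); go(B,[0,.085,.095])
cv2.imwrite("pics/wrist2.png",imaging.snapshot("wrist"))
cv2.imwrite("pics/top2.png",cv2.resize(imaging.snapshot("top")[90:310,170:390],None,fx=2.7,fy=2.7,interpolation=cv2.INTER_CUBIC))
```

```text
t 3.33 box pos mm [[  2.5 -58.1 100.3]] open -0.0 F [ 0.07 -1.46  0.81]
turn [-0.002 -0.009 -0.006] shift mm [   4.5 -143.1    2.9]
```

View pics/wrist2.png

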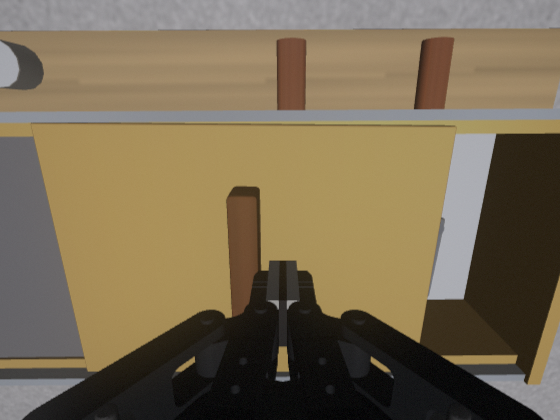

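View pics/top2.png

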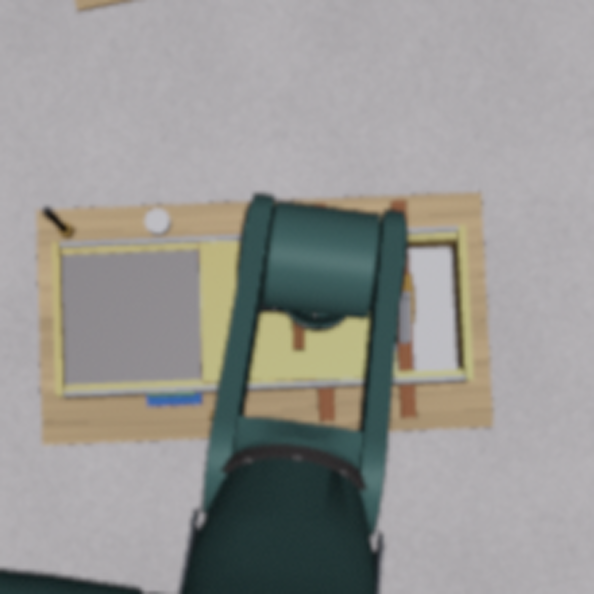

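The cover is sliding flat along its rails, and the right valve is starting to show. I continue with small corrections for drift.

apply_moves:
  motion:
    - [[-0.002, -0.009, -0.006, 2, -15, 1, 0], [0, 0, 0, 2, -15, 1, 0], [0, 0, 0, 1, -15, 1, 0], [0, 0, 0, 1, -15, 0.5, 0], [0, 0, 0, 0.5, -15, 0.5, 0], [0, 0, 0, 0.5, -15, 0.5, 0], [0, 0, 0, 0.5, -15, 0.5, 0]]

```text
t: 4.3
ee_pos: [0.5602, 0.0835, 0.0998]
ee_rot: [2.204, 0.014, -2.179]
force: [-1.5, -7.4, 7.9]
opening: -0.0001
```

Run:
```python
from h import *
B=np.load("B.npy"); go(B,[0,.09,.095])
```

```text
t 4.3 box pos mm [[ 3.5 35.5 99.8]] open -0.0001 F [-1.53 -7.37  7.94]
turn [ 0.006 -0.011 -0.024] shift mm [  3.5 -54.6   3.2]
```

The force rose to about 7 N sideways and 8 N upward, so I stop and look before going on.

Run:
```python
from h import *
B=np.load("B.npy"); go(B,[0,.09,.095])
cv2.imwrite("pics/wrist3.png",imaging.snapshot("wrist"))
cv2.imwrite("pics/side3.png",cv2.resize(imaging.snapshot("side")[120:300,200:400],None,fx=3,fy=3))
go(B,[0,.09,.095])
```

```text
t 4.3 box pos mm [[ 3.5 35.5 99.8]] open -0.0001 F [-1.53 -7.37  7.94]
turn [ 0.006 -0.011 -0.024] shift mm [  3.5 -54.6   3.2]
t 4.4 box pos mm [[ 3.5 36.8 99.8]] open -0.0002 F [-0.11 -2.82  3.59]
turn [ 0.006 -0.011 -0.022] shift mm [  3.6 -53.3   3.2]
```

View pics/wrist3.png

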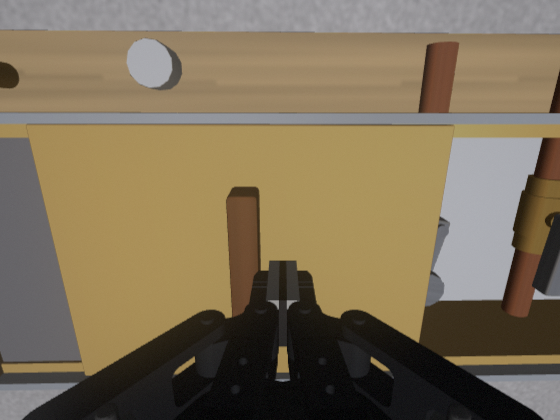

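View pics/side3.png

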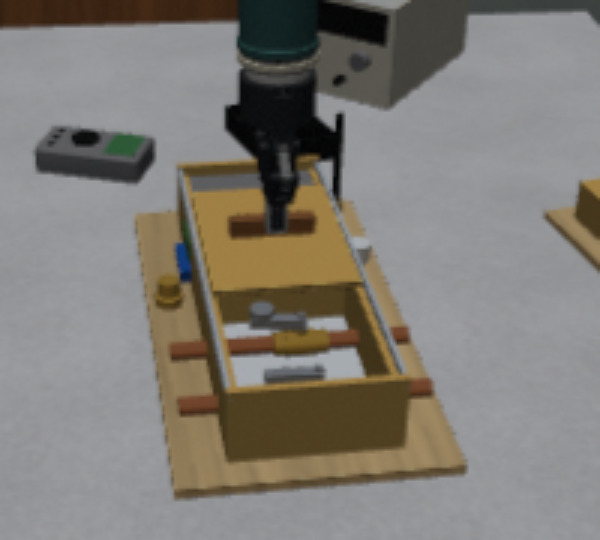

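The picture is clean: the cover is flat, the fingers bear on the rib, and the marked valve (round button) is the one at y=-66. The force settles to ~3 N, so I go on.

apply_moves:
  motion:
    - [[0.006, -0.008, -0.02, 0.5, -12, 1, 0], [0, 0, 0, 0.5, -12, 1, 0], [0, 0, 0, 0.5, -12, 0.5, 0], [0, 0, 0, 0.5, -10, 0.5, 0]]

```text
t: 4.9
ee_pos: [0.5578, 0.1279, 0.0995]
ee_rot: [2.209, 0.024, -2.196]
force: [-0.5, -6.1, 6.7]
opening: 0.0
```

Run:
```python
from h import *
B=np.load("B.npy"); go(B,[0,.09,.095])
cv2.imwrite("pics/top4.png",cv2.resize(imaging.snapshot("top")[90:310,170:390],None,fx=2.7,fy=2.7,interpolation=cv2.INTER_CUBIC))
go(B,[0,.09,.095])
```

```text
t 4.9 box pos mm [[ 2.4 79.9 99.5]] open 0.0 F [-0.5  -6.08  6.73]
turn [-0.    -0.006 -0.008] shift mm [  4.4 -10.1   2.4]
t 4.95 box pos mm [[ 2.4 81.  99.6]] open 0.0 F [-0.53 -3.37  5.64]
turn [-0.    -0.006 -0.007] shift mm [ 4.5 -9.   2.4]
```

View pics/top4.png

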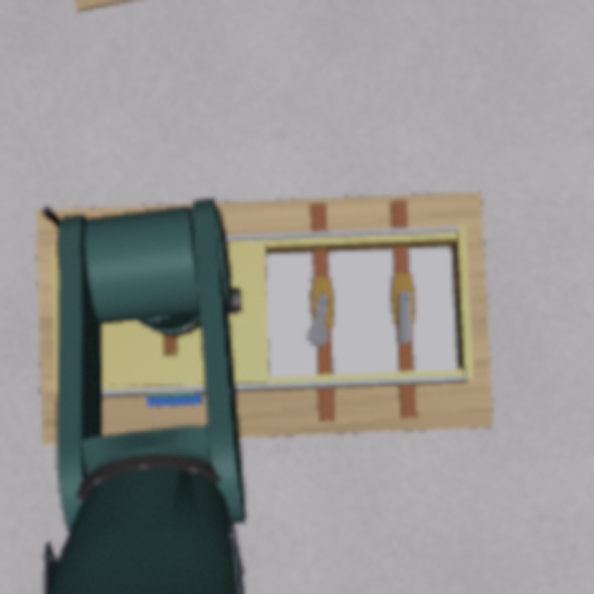

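Run:
```python
from h import *
B=np.load("B.npy");c=imaging.get_calibration("top")
f=lambda p:(np.array(p)+.5)/2.7-.5+[170,90]
print(w2b(B,back(f([(268,305),(171,345)]),.086,c)), w2b(B,back(f([(170.5,345)]),.108,c)))
m=w2b(B,back(f([(317,337)]),.069,c)); h=np.array([.012,-.066]); d=m[0,:2]-h
print("button",m,"ang",np.arctan2(d[1],-d[0]),np.hypot(*d))
p=w2b(B,back(f([(405,340)]),.06,c)); print("plain tip end",p)
```

```text
[[ 0.00580504 -0.00633295  0.086     ]
 [-0.03285691  0.0976734   0.086     ]] [[-0.03459349  0.09629398  0.108     ]]
button [[-0.02873848 -0.05723479  0.069     ]] ang 0.21192711867447397 0.041670766340857444
plain tip end [[-0.03476774 -0.15190799  0.06      ]]
```

The cover origin is at about +97 mm, so some 12 mm remain to the stop.

apply_moves:
  motion:
    - [[0, 0, 0, 0, -5, 1, 0], [0, 0, 0, 0, -5, 1, 0], [0, 0, 0, 0, -3, 0, 0]]

```text
t: 5.32
ee_pos: [0.5576, 0.1403, 0.1]
ee_rot: [2.211, 0.021, -2.189]
force: [4.4, -16.3, 1.5]
opening: -0.0
```

Run:
```python
from h import *
B=np.load("B.npy"); go(B,[0,.09,.095])
cv2.imwrite("pics/top5.png",cv2.resize(imaging.snapshot("top")[90:310,170:390],None,fx=2.7,fy=2.7,interpolation=cv2.INTER_CUBIC))
go(B,[0,.09,.095])
```

```text
t 5.33 box pos mm [[  2.6  92.3 100. ]] open -0.0 F [  4.44 -16.3    1.53]
turn [ 0.001 -0.01  -0.012] shift mm [5.  2.2 2.6]
t 5.38 box pos mm [[  2.6  92.1 100. ]] open -0.0003 F [  4.11 -11.31   1.03]
turn [ 0.001 -0.01  -0.012] shift mm [5.  2.  2.6]
```

View pics/top5.png

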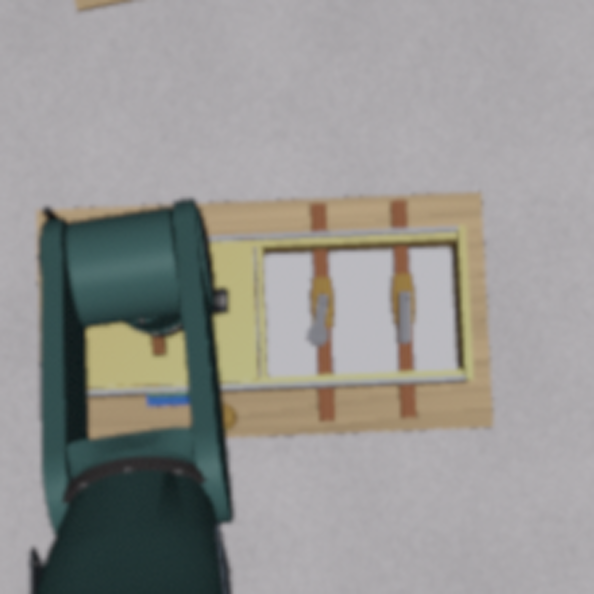

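The force of 16 N and the cover edge position show that it has met the stop. I back off the rib and rise.

apply_moves:
  motion:
    - [[0, 0, 0, 0, 8, 0, 0], [0, 0, 0, -20, 5, 0, 0], [0, 0, 0, -30, 20, 0, 0], [0, 0.005, 0.01, 0, 45, 10, 0], [0, 0, 0, 0, 50, 12, 0], [0, 0, 0, 0, 40, 10, 0], [0, 0, 0, 0, 0, 0, 0]]

```text
t: 6.25
ee_pos: [0.5276, -0.0295, 0.1517]
ee_rot: [2.21, 0.016, -2.185]
force: [0.3, 0.7, -0.4]
opening: -0.0006
```

```bash
cat >> h.py <<'E'
def plan(B,q,gap,z,r=39,phi=None):
    """pusher centre behind button at handle angle q, gap = centre distance mm; tool turned phi clockwise"""
    phi=q if phi is None else phi
    p=np.array([12,-66])+r*np.array([-np.cos(q),np.sin(q)])-gap*np.array([np.sin(q),np.cos(q)])
    s=env.observe(); M=R.from_rotvec(s["ee_rot"]).as_matrix()
    yb=np.array([-np.sin(B[2]-phi),np.cos(B[2]-phi),0])
    Mt=np.c_[[0,0,-1.],-yb,np.cross([0,0,-1.],-yb)]
    tb=np.r_[p,z]/1000
    print("q",round(q,3),"box target",tb.round(4),"turn",R.from_matrix(M.T@Mt).as_rotvec().round(3),"shift",(M.T@(b2w(B,tb)[0]-s["ee_pos"])*1000).round(1))
E
python3 - <<'E'
from h import *
B=np.load("B.npy"); go(B,[-.032,-.088,.13])
im=imaging.snapshot("wrist"); c=imaging.get_calibration("wrist")
cv2.imwrite("pics/wrist6.png",im)
cv2.imwrite("pics/top6.png",cv2.resize(imaging.snapshot("top")[90:310,170:390],None,fx=2.7,fy=2.7,interpolation=cv2.INTER_CUBIC))
plan(B,.21,30,120); print(env.observe()["joints"])
E
```

```text
t 6.25 box pos mm [[-32.5 -76.5 151.7]] open -0.0006 F [ 0.3   0.71 -0.37]
turn [ 0.001 -0.011 -0.017] shift mm [21.9 11.2 -0.2]
q 0.21 box target [-0.0324 -0.0872  0.12  ] turn [ 0.213 -0.013 -0.015] shift [31.9 12.2  0.9]
[-0.17306151  0.34108852  1.76625478 -0.01569082  1.02000093  1.37293027]
```

View pics/wrist6.png

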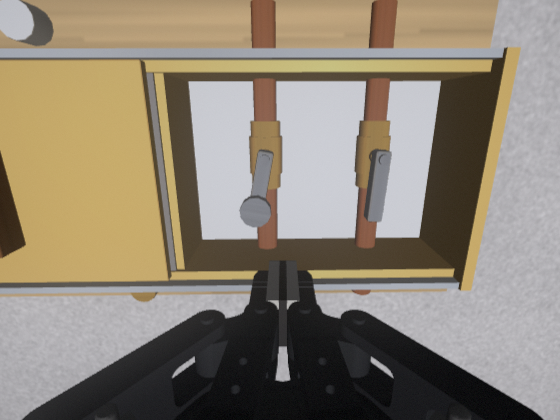

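View pics/top6.png

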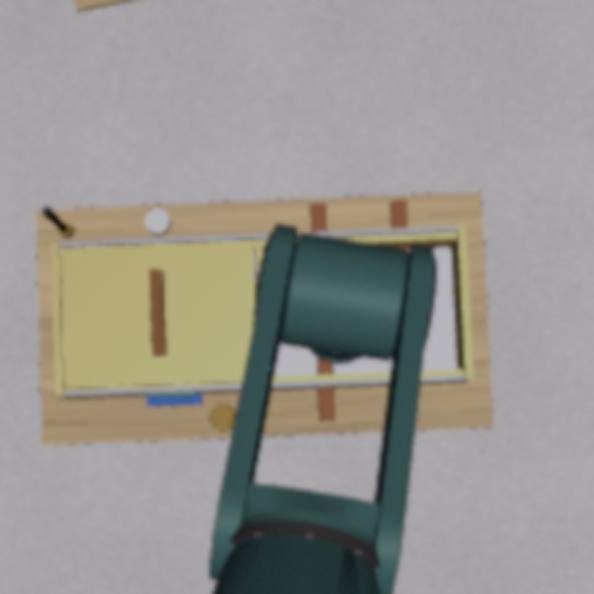

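The cover is flush against the far stop. In the wrist view the button is at (255,211), its hub at (265,157), and the plain handle's hub/end at (383,157)/(376,218). I measure the marked handle from that.

Run:
```python
from h import *
B=np.load("B.npy"); c=imaging.get_calibration("wrist")
for n,uv,z in [("btn",(255,211),.069),("hub",(265,157),.06),("phub",(383,157),.06),("pend",(376,218),.06)]:
    print(n,(w2b(B,back([uv],z,c))*1000).round(1))
```

```text
btn [[-22.4 -55.5  69. ]]
hub [[ 16.7 -63.3  60. ]]
phub [[  16.6 -151.    60. ]]
pend [[ -31.3 -150.2   60. ]]
```

apply_moves:
  motion:
    - [[0.1, -0.013, -0.015, 15, 12, 0, 0], [0.1, 0, 0, 20, 0, 0, 0], [0, 0, 0, 0, 0, 0, 0]]

```text
t: 6.72
ee_pos: [0.5298, -0.0356, 0.1161]
ee_rot: [-2.131, 0.178, 2.133]
force: [-0.2, 0.1, 0.6]
opening: 0.0003
```

Run:
```python
from h import *
B=np.load("B.npy"); go(B,[-.032,-.088,.057]); plan(B,.2,32,57)
```

```text
t 6.72 box pos mm [[-30.5 -82.7 116.1]] open 0.0003 F [-0.22  0.08  0.6 ]
turn [-0.199  0.001  0.002] shift mm [59.1  5.7  0.3]
q 0.2 box target [-0.0326 -0.0896  0.057 ] turn [0.001 0.001 0.002] shift [59.1  7.4  0.6]
```

apply_moves:
  motion:
    - [[0, 0, 0, 15, 8, 1, 0], [0, 0, 0, 25, 0, 0, 0], [0, 0, 0, 17, 0, 0, 0], [0, 0, 0, 4, 0, 0, 0], [0, 0, 0, 0, 0, 0, 0]]

```text
t: 7.35
ee_pos: [0.5289, -0.0419, 0.0537]
ee_rot: [-2.14, 0.166, 2.136]
force: [0.1, -0.0, -0.6]
opening: -0.0002
```

Run:
```python
from h import *
B=np.load("B.npy"); go(B,[-.032,-.088,.057]); plan(B,.2,22,57)
cv2.imwrite("pics/wrist7.png",imaging.snapshot("wrist"))
cv2.imwrite("pics/side7.png",cv2.resize(imaging.snapshot("side")[150:290,220:380],None,fx=4,fy=4,interpolation=cv2.INTER_CUBIC))
for q in (.35,.5,.65,.8): plan(B,q,22,57)
```

```text
t 7.35 box pos mm [[-31.6 -89.   53.7]] open -0.0002 F [ 0.08 -0.01 -0.59]
turn [-0.188 -0.002  0.002] shift mm [-3.3 -0.9  0.6]
q 0.2 box target [-0.0306 -0.0798  0.057 ] turn [ 0.012 -0.002  0.003] shift [-3.3 -9.2  0.7]
q 0.35 box target [-0.0322 -0.0733  0.057 ] turn [ 0.162 -0.003  0.003] shift [ -2.8 -15.4   3.9]
q 0.5 box target [-0.0328 -0.0666  0.057 ] turn [ 0.312 -0.002  0.003] shift [ -2.8 -21.8   5.7]
q 0.65 box target [-0.0324 -0.0599  0.057 ] turn [ 0.462 -0.002  0.003] shift [ -2.8 -28.5   6.5]
q 0.8 box target [-0.031  -0.0534  0.057 ] turn [ 0.612 -0.002  0.003] shift [ -2.8 -35.2   6.4]
```

View pics/wrist7.png

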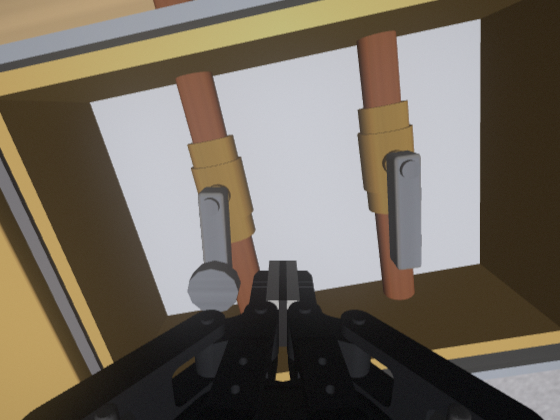

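View pics/side7.png

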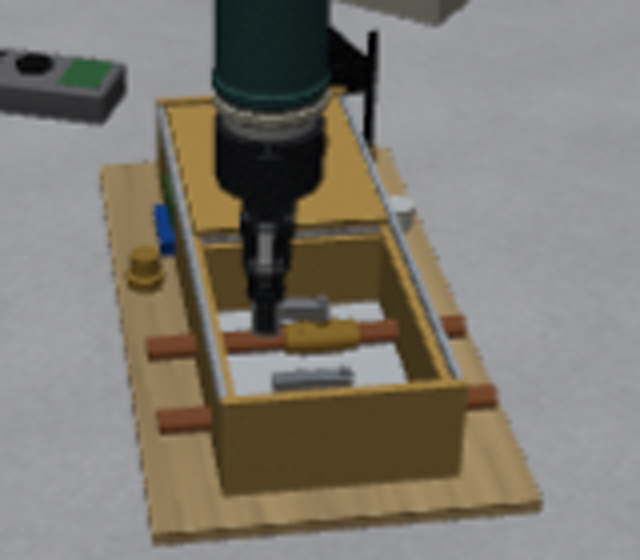

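The fingertips stand in the bay just right of the button, clear of the plain handle. Now I push along the arc.

apply_moves:
  motion:
    - [[0, 0, 0, -2, -5, 0.5, 0], [0.01, 0, 0, 0, -5, 0.5, 0], [0.15, 0, 0, 0, -6.3, 2.8, 0], [0.15, 0, 0, 0, -6.3, 2.8, 0], [0.15, 0, 0, 0, -6.3, 2.8, 0]]

```text
t: 8.07
ee_pos: [0.5269, -0.0122, 0.0581]
ee_rot: [-1.863, 0.608, 1.857]
force: [0.1, -3.4, -1.3]
opening: 0.0001
```

Run:
```python
from h import *
B=np.load("B.npy"); go(B,[-.032,-.06,.057])
cv2.imwrite("pics/wrist8.png",imaging.snapshot("wrist"))
for q in (.5,.65,.8,.95): plan(B,q,22,57)
```

```text
t 8.07 box pos mm [[-32.7 -59.2  58.1]] open 0.0001 F [ 0.1  -3.39 -1.3 ]
turn [-0.661 -0.003 -0.001] shift mm [ 1.1  0.2 -1. ]
q 0.5 box target [-0.0328 -0.0666  0.057 ] turn [-0.167 -0.003  0.   ] shift [ 1.1  6.5 -4.9]
q 0.65 box target [-0.0324 -0.0599  0.057 ] turn [-0.017 -0.003  0.   ] shift [ 1.1  1.  -1.1]
q 0.8 box target [-0.031  -0.0534  0.057 ] turn [ 0.133 -0.003  0.001] shift [ 1.1 -5.   1.9]
q 0.95 box target [-0.0286 -0.0471  0.057 ] turn [ 0.283 -0.003  0.001] shift [  1.1 -11.4   3.9]
```

View pics/wrist8.png

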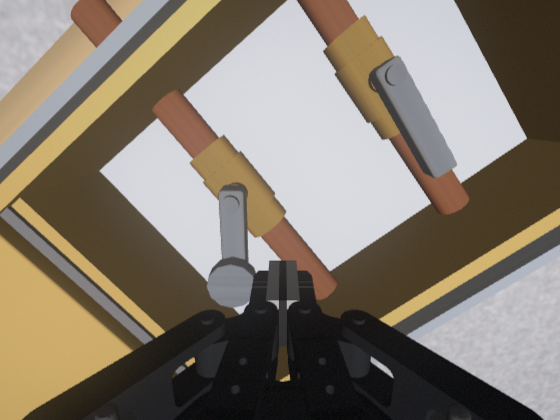

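apply_moves:
  motion:
    - [[0.14, 0, 0, 0, -6, 2.3, 0], [0.14, 0, 0, 0.5, -6, 2.3, 0], [0.14, 0, 0, 0.5, -6, 2.3, 0], [0.14, 0, 0, 0, -6, 2.3, 0]]

```text
t: 8.62
ee_pos: [0.5351, 0.0113, 0.0578]
ee_rot: [-1.475, 1.017, 1.476]
force: [-3.5, -1.1, 2.9]
opening: 0.0003
```

Run:
```python
from h import *
B=np.load("B.npy"); go(B,[-.032,-.06,.057])
cv2.imwrite("pics/wrist9.png",imaging.snapshot("wrist"))
cv2.imwrite("pics/side9.png",cv2.resize(imaging.snapshot("side")[150:290,220:380],None,fx=4,fy=4,interpolation=cv2.INTER_CUBIC))
print(env.observe()["joints"].round(2))
for q in (1.2,1.3,1.4,1.5,1.571): plan(B,q,22,57,phi=min(q,1.4))
```

```text
t 8.62 box pos mm [[-23.8 -35.9  57.8]] open 0.0003 F [-3.51 -1.08  2.89]
turn [-1.234e+00  1.000e-03 -5.000e-03] shift mm [  0.9  15.7 -20. ]
[-0.1   0.49  1.82 -0.    0.83  2.67]
q 1.2 box target [-0.0226 -0.0376  0.057 ] turn [-0.03  -0.002 -0.003] shift [ 0.8  0.2 -2.1]
q 1.3 box target [-0.0196 -0.0343  0.057 ] turn [ 0.07  -0.002 -0.003] shift [ 0.8 -3.8  0.1]
q 1.4 box target [-0.0163 -0.0313  0.057 ] turn [ 0.17  -0.002 -0.003] shift [ 0.8 -7.9  1.8]
q 1.5 box target [-0.0127 -0.0287  0.057 ] turn [ 0.17  -0.002 -0.003] shift [  0.7 -12.2   3.1]
q 1.571 box target [-0.01  -0.027  0.057] turn [ 0.17  -0.002 -0.003] shift [  0.7 -15.3   3.7]
```

View pics/wrist9.png

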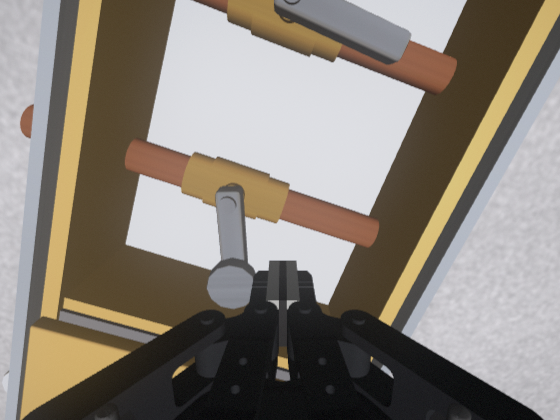

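View pics/side9.png

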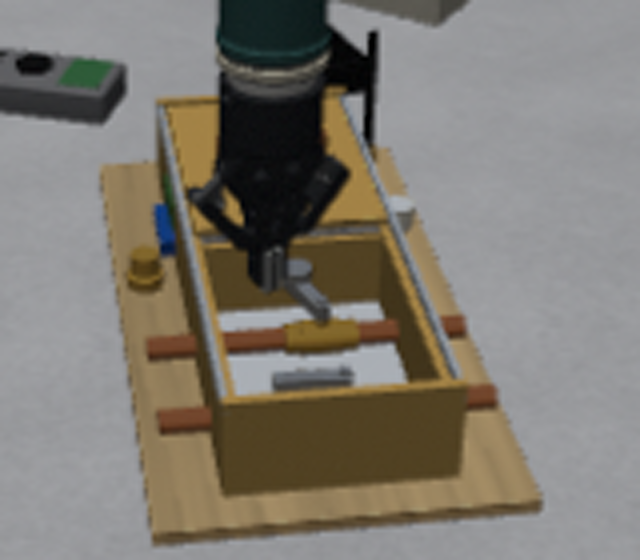

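The handle is at about 1.2 rad with low forces. I finish with small steps to the stop.

apply_moves:
  motion:
    - [[0.07, 0, 0, 0.5, -4.5, 0.5, 0], [0, 0, 0, 0.5, -4.5, 0.5, 0], [0, 0, 0, 0, -4, 0, 0], [0, 0, 0, 0, -3, 0, 0]]

```text
t: 9.22
ee_pos: [0.5469, 0.0185, 0.057]
ee_rot: [-1.433, 1.051, 1.443]
force: [-4.2, -0.8, 2.9]
opening: 0.0001
```

Run:
```python
from h import *
B=np.load("B.npy"); go(B,[-.01,-.03,.057])
cv2.imwrite("pics/wrist10.png",imaging.snapshot("wrist"))
print(env.observe()["joints"].round(2)[5])
plan(B,1.571,22,57,phi=1.3)
```

```text
t 9.22 box pos mm [[-11.8 -29.1  57. ]] open 0.0001 F [-4.17 -0.79  2.87]
turn [-1.287  0.006 -0.007] shift mm [ 0.  -1.5 -1.4]
2.74
q 1.571 box target [-0.01  -0.027  0.057] turn [ 0.013  0.001 -0.009] shift [ 0.  -2.1  1.5]
```

View pics/wrist10.png

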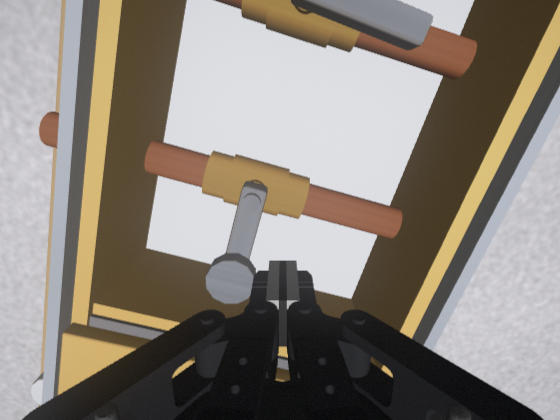

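The force is still only the handle's friction (~4 N), so it has not reached the stop yet.

apply_moves:
  motion:
    - [[0, 0, 0, 0, -3, 0, 0], [0, 0, 0, 0, -2.5, 0, 0]]

```text
t: 9.52
ee_pos: [0.5472, 0.0193, 0.0563]
ee_rot: [-1.43, 1.057, 1.453]
force: [-9.9, -5.0, 8.9]
opening: 0.0
```

Run:
```python
from h import *
B=np.load("B.npy"); go(B,[-.01,-.03,.057])
im=imaging.snapshot("wrist");c=imaging.get_calibration("wrist");cv2.imwrite("pics/wrist11.png",im)
```

```text
t 9.53 box pos mm [[-11.5 -28.3  56.3]] open 0.0 F [-9.93 -5.04  8.89]
turn [-1.285  0.014 -0.015] shift mm [-0.7 -0.9 -2.1]
```

View pics/wrist11.png

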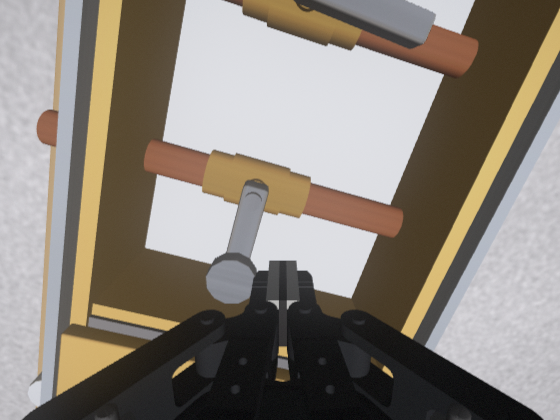

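Run:
```python
from h import *
B=np.load("B.npy"); c=imaging.get_calibration("wrist")
h=w2b(B,back([(256,190)],.060,c))[0]*1000; b=w2b(B,back([(231,279)],.069,c))[0]*1000
d=b-h; print(h.round(1),b.round(1),np.arctan2(d[1],-d[0]))
p=w2b(B,back([(147,155),(402,223)],.03,c))*1000; print(p.round(1))
```

```text
[ 13.6 -69.6  60. ] [ 13.9 -27.6  69. ] 1.578186474155425
[[ 73.4 -64.1  30. ]
 [-72.1 -66.   30. ]]
```

The measured angle is 1.58 with the force risen at the stop, so the handle is shut. I back off away from the button, lift clear and check.

apply_moves:
  motion:
    - [[0, 0, 0, 0, 6, 0, 0], [0, 0, 0, 0, 6, 0, 0], [0, 0, 0, -30, 0, 0, 0], [0, 0, 0, -45, 0, 0, 0], [0, 0, 0, -45, 0, 0, 0], [0, 0, 0, -30, 0, 0, 0], [-0.15, 0, 0, 0, 30, -30, 0], [-0.15, 0, 0, 0, 30, -40, 0], [-0.15, 0, 0, 0, 20, -45, 0], [-0.15, 0, 0, 0, 10, -50, 0], [0, 0, 0, 0, 0, 0, 0]]

```text
t: 10.95
ee_pos: [0.5577, -0.1679, 0.2149]
ee_rot: [-1.868, 0.611, 1.855]
force: [-0.4, -0.0, 0.1]
opening: 0.0002
```

Run:
```python
from h import *
B=np.load("B.npy"); go(B,[-.01,-.03,.057])
cv2.imwrite("pics/wrist12.png",imaging.snapshot("wrist"))
im=imaging.snapshot("top");cv2.imwrite("pics/top12f.png",im)
cv2.imwrite("pics/top12.png",cv2.resize(im[90:310,170:390],None,fx=2.7,fy=2.7,interpolation=cv2.INTER_CUBIC))
cv2.imwrite("pics/side12.png",cv2.resize(imaging.snapshot("side")[120:300,200:400],None,fx=3,fy=3))
```

```text
t 10.95 box pos mm [[  -6.6 -215.7  214.9]] open 0.0002 F [-0.41 -0.03  0.06]
turn [-0.66  -0.007 -0.004] shift mm [ 156.8 -144.9  117.8]
```

View pics/wrist12.png

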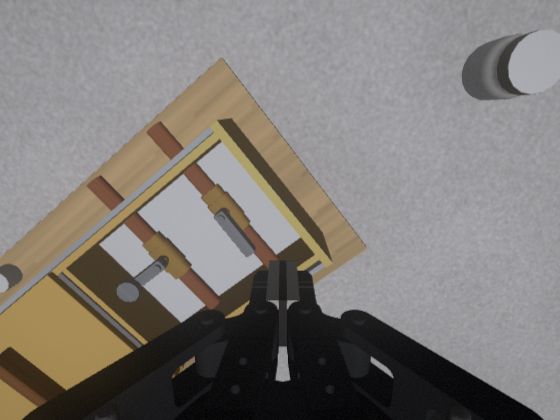

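View pics/top12.png

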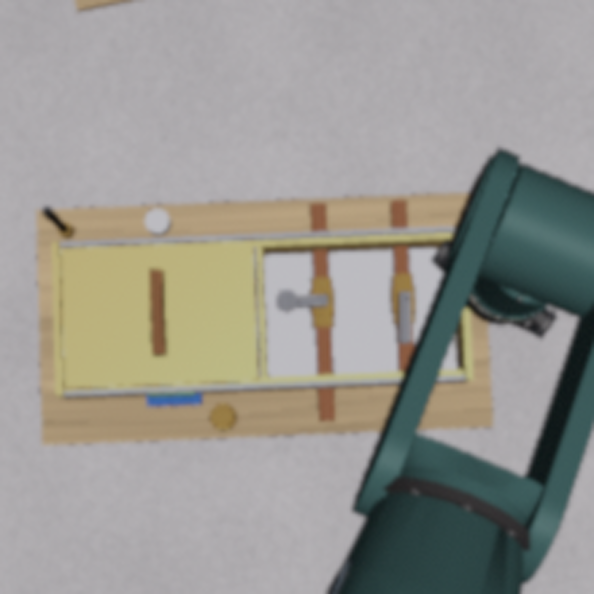

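View pics/side12.png

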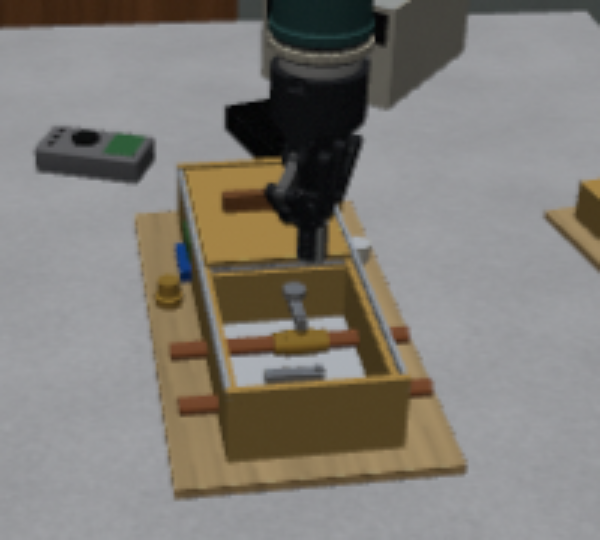

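Run:
```python
from h import *
B=np.load("B.npy"); c=imaging.get_calibration("top")
im=cv2.imread("pics/top12f.png")[180:230,260:335]; cv2.imwrite("pics/z12.png",cv2.resize(im,None,fx=10,fy=10,interpolation=cv2.INTER_CUBIC))
f=lambda p:(np.array(p)+.5)/2.7-.5+[170,90]
print(w2b(B,back(f([(158,312)]),.108,c)))
```

```text
[[0.00041068 0.10829513 0.108     ]]
```

View pics/z12.png

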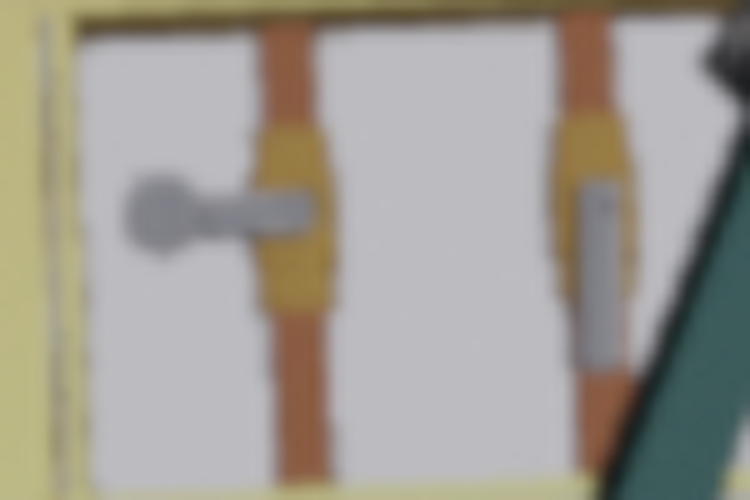

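The handle stands square across its pipe (wrist-view angle 1.58; top view within ~0.02 rad). The plain handle is unchanged and the cover origin is at +108 mm. I hand in.

Run:
```python
from workcell import order
print(order.finish_job())
```

```text
the job is handed in; nothing more can be done
None
```

I slid the cover along its rails to the far end stop and then pushed the marked handle clockwise until it met its stop. I handed the job in at about 11 s.

- **Cover:** it moved from y ≈ -100 mm to +108 mm, where the stop is at +109. It stayed flat between its rails, and the push force rose to about 16 N when it met the stop.
- **Marked handle:** this is the valve at y = -66 mm. The wrist picture gave 1.58 rad while the fingers were still on the button. The last top picture agreed to about 0.02 rad, possibly that much short of square, which is within reading error. The force rose to about 14 N, mostly from the extra push against the stop.
- **Other things:** the plain handle, coupling and cap looked unmoved, and so did the jar and meter where in view. I did not check the tray, screwdriver or spool in the last pictures, but the arm stayed high above the table away from the box. At the end the arm was well clear with no contact force.
- **Disagreement:** wrist-camera positions were up to about 5 mm off my box fit, so I relied on the angles and the contact forces at the stops.

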